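# Find the open well of the vial block with the gauge pin

## Robot

A 6-joint arm with a two-finger parallel gripper is mounted at the origin on the work surface. World frame = base frame: x ahead of the robot, y to its left, z up, the work surface at z = 0. Lengths are in m, angles in rad, forces in N, time in s.
With the tool pointing down it reaches from about 0.275 to 0.775 m from the base axis. Payload 14.6 kg.
Tool frame: the origin (TCP) lies at the very end of the fingers, on their centre line; the grasp point (between the pads) lies 19 mm behind it; z points along the fingers, y is the line along which they close (so a half turn about z gives the same grasp; the last joint's range is limited). The gripper opens to 85 mm and grips with 20 to 120 N. Pads are 22 mm wide; open, the fingers measure 114 mm over their backs; the gripper's body (76 mm by 85 mm) begins 54 mm behind the grasp point. The pads swing forward as they close: fully open they stand 13 mm farther back than shut.
Start: joints at [-1.345, 0.263, -0.048, 1.259, 0, 1.415], TCP at [0.195, -0.487, 0.231] pointing down, gripper open.
Joint ranges: [-2.65, 2.65], [-0.89, 1.7], [-1.18, 1.37], [-2.13, 2.11], [-1.35, 1.29], [-3.14, 3.14]. Speed limits (rad/s): [1.89, 1.89, 2.57, 2.79, 3.14, 3.14].

## Interface

Orientations are given as a unit quaternion [w, x, y, z].
In Python, from workcell import manip, imaging, sensors, job gives the robot as it stands (manip), with the cameras (imaging), the readings (sensors) and the job (job).
- The arm moves only by the tool tcp_steps, called after "Call:" as name([rows], argument=value, ...), one row to a line, values as JSON. Schema: {"type":"object","properties":{"segments":{"type":"array","items":{"type":"array","items":{"type":"number"},"minItems":6,"maxItems":6},"minItems":1,"maxItems":10},"aperture":{"type":"number"},"only":{"type":"string"},"quiet":{"type":"boolean"},"lines":{"type":"string"}},"required":["segments"],"additionalProperties":false}. segments is a list of rows, 1 to 10 of them, each of 6 numbers: dx, dy, dz in shares of 0.3 m (1.0 is 0.3 m), then a rotation vector rx, ry, rz in normalised numbers (1 is 2 pi rad); each row shifts and turns the commanded pose from where the row before left it, along the tool's axes as they then stand; what a row does not reach is not made up. A row lasts 1/12 s, in which the tool goes at most 0.0417 m and 0.125 rad, less where a joint would pass 70% of its speed; a pose out of reach is approached as far as the arm can. aperture is the opening from 0.0 (shut) to 1.0 (fully open), set as the call begins (left out keeps the last). The fingers move at their own pace and stop on an object; the grip force is fixed at half the most. Time passes only in rows, so rows that do not move let the fingers close. The tool returns the time, the measured TCP pose, the force, the opening and the grip force at its end. only (a regular expression) keeps the lines of the reply that match it, lines (a string "A,B") keeps lines A to B, and quiet returns only ok. Shift and turn numbers lie between -1 and 1, and a call with a number outside is refused. Input that does not fit is refused with a message, and nothing moves.
- sensors.observe(): the state, without advancing time (a new reading comes with each control period).
- imaging.camera(name): name is "scene" or "top" or "wrist"; returns the picture (420x560x3 uint8, red, green, blue); there is no depth.
- imaging.camera_params(name): a dict with "vfov" (degrees; the focal length in pixels is half the picture's height over the tangent of half this angle, whatever the lens; pixels are square), "cx", "cy" (the principal point, pixels), "R" (3x3) and "t" (3): a world point X has camera coordinates R X + t. Camera axes: x right, y down, z forward; pixel columns grow to the right and rows downward; lengths in m; the calibration is good to about 2 mm. The wrist camera is an equidistant fisheye: a pixel r from the principal point sees the ray r / f radians off the axis. A picture is of the moment at which its call begins: read the wrist's pose just before it. camera_params takes no time and is no camera call; for the wrist camera it gives the pose at the moment of the call.
- job.finish_job(): hands the job in; it is judged then, once.
The state is a dict: "time_s": time; "joint_positions": joint angles; "joint_vel": joint speeds; "effort": joint torques, N m; "tool_pos": TCP position; "ee_rot": TCP orientation; "wrist_force": force on the tool from outside, world axes, zero at the start; "wrist_torque": the same for the moment, N m; "width": opening from 0.0 (shut) to 1.0 (fully open); "gripper_force": force on a finger pad.
Only numpy, scipy, OpenCV 4.12 (cv2) and the standard library are available. Lean on these libraries where they do the work, as an engineer would, in place of code of your own. Each camera call takes 0.05 s, during which the arm holds its last target. There are 200 camera calls.

## Task

Two wells of the aluminium vial block on the bench are blind and one is bored right through, and they look much alike. Take the steel gauge pin from its stand, probe the wells with it to find the one that goes right through, and leave the pin standing in that well, fully home with its flange down on the block, so that nobody loads a vial there. Do not knock over the amber bottle.

Things in the scene. Friction and masses are not known exactly. Their poses are not given: they have to be found in the camera images.
- pin: Loose steel gauge pin, about 0.12 kg, upright. From the tip up: round shank 14 mm in diameter, 60 mm long, its lowest 6 mm tapered; round flange 48 mm in diameter, 60 to 66 mm above the tip; round grip stem 24 mm in diameter, 66 to 108 mm above the tip. Origin at the centre of the tip's end face, z up towards the stem. At the start it hangs by its flange in the stand. Grip the stem from above.
- stand: Fixed grey plastic stand of the pin, 70 x 70 mm, 65 mm high, with a vertical 18 mm hole in its middle; left or right of the block. Origin at the centre of its underside.
- block: Fixed aluminium vial block, 80 (x) by 190 (y) by 70 mm high, on the bench. Origin at the centre of its underside. Three vertical wells, 28 mm in diameter, open at its top, at x = 0, y = -60, 0 and 60 mm. Two are blind, floor 25 mm down: there the pin's flange stops 35 mm above the block. One, which varies, goes through to the bench 70 mm down: there the flange reaches the block.
- bottle: Loose amber glass bottle with a white cap, 52 mm in diameter and 95 mm high, upright on the bench on the other side of the block from the stand. Origin at the centre of its underside, z up. It is not needed and must stay standing.

How it is judged:
On the way:
1. the pin is lifted clear of its stand (height (world z) of pin above 0.072 m), for 0.1 s.
At the end, for the whole second after the job is handed in: The pin stands at rest in the through well of the block: its tip inside the block's outline (within 15 mm of the line of wells) and no more than 16 mm above the block's underside (flange within 6 mm of the block's top), the pin within 10 degrees of upright; the bottle still stands (x of pin in the frame of block between -0.015 and 0.015 m and y of pin in the frame of block between -0.08 and 0.08 m and z of pin in the frame of block below 0.016 m and angle between pin's own z axis and vertical below 0.17 rad and linear speed of pin below 0.02 m/s and angle between bottle's own z axis and vertical below 0.5 rad); the robot touches nothing.
It fails at once if the amber bottle is knocked over (tilted more than 30 degrees) (angle between bottle's own z axis and vertical above 0.52 rad).
It also fails if it takes over 45 s, if anything falls off the work surface, if the arm or the gripper's body presses on something with over 40 N, if the wrist force passes 120 N, or if a joint passes its speed limit or range.

## Working session

There is one attempt and no reset: what is moved stays moved. The work goes in short steps, Python scripts to look and compute and a tool call to move; the robot and the scene stay as the last step left them, time stands still between calls to the robot, and variables do not carry over. Pictures are saved under pics/ and viewed, at most 10 in all, crops included, and the job is handed in when it is done.

```bash
ls; mkdir -p pics; python3 - <<'E'
from workcell import manip, imaging, sensors, job
import cv2,numpy as np
a=imaging.camera("top");b=imaging.camera("scene")
cv2.imwrite("pics/top.png",a[...,::-1]);cv2.imwrite("pics/scene.png",b[...,::-1])
for n in("top","scene"):
    p=imaging.camera_params(n);print(n,p)
s=sensors.observe();print(s["tool_pos"],s["ee_rot"],s["time_s"])
E
```

```text
pics
workcell.py
top {'vfov': 47.95948092575672, 'cx': 287.6181746034407, 'cy': 202.8224823722369, 'R': array([[ 0.01208004, -0.99992286,  0.00288909],
       [-0.99953321, -0.01215632, -0.02802833],
       [ 0.02806129, -0.00254916, -0.99960295]]), 't': array([-0.00270796,  0.50344969,  1.0168646 ])}
scene {'vfov': 53.38235183566158, 'cx': 277.1728328987612, 'cy': 207.55212780680483, 'R': array([[-0.63127793,  0.77544347,  0.01325127],
       [ 0.54637573,  0.45679335, -0.70200669],
       [-0.5504196 , -0.43592116, -0.71204705]]), 't': array([ 0.3407398 , -0.24964755,  1.07254139])}
[ 0.1950577  -0.48716053  0.23089124] [-4.54134965e-04  9.81930468e-01  1.89241511e-01 -1.95319903e-05] 0.1
```

View pics/top.png

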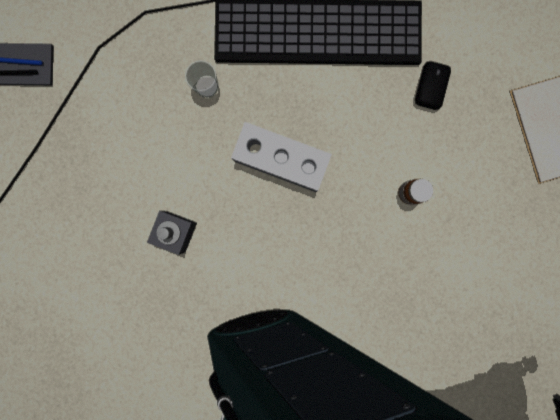

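View pics/scene.png

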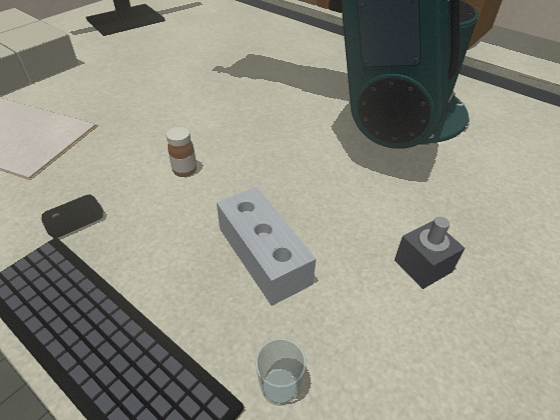

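The top view shows the block at about (281,158), with wells at (254,146), (281,156) and (309,166). The stand with the pin is at about (168,232), the bottle at (418,191) and a glass at (203,80). I'll enlarge the block and pin areas to measure them precisely.

```bash
cat > h.py <<'E'
import numpy as np,cv2
def ray(p,uv,z):
    """top/scene pixel -> world point at height z"""
    f=210/np.tan(np.radians(p["vfov"]/2))
    d=p["R"].T@np.array([(uv[0]-p["cx"])/f,(uv[1]-p["cy"])/f,1]);c=-p["R"].T@p["t"]
    return c+d*(z-c[2])/d[2]
E
python3 - <<'E'
from workcell import manip, imaging, sensors, job
import cv2,numpy as np
from h import ray
p=imaging.camera_params("top");a=cv2.imread("pics/top.png");g=cv2.cvtColor(a,6)
h=cv2.cvtColor(a,cv2.COLOR_BGR2HSV)
m=((h[...,1]<22)&(g>120)).astype(np.uint8)*255
m[:,:225]=0;m[:,340:]=0;m[:115]=0;m[200:]=0
cs,_=cv2.findContours(m,cv2.RETR_EXTERNAL,cv2.CHAIN_APPROX_NONE)
c=max(cs,key=cv2.contourArea)
w=np.array([ray(p,q[0],.07)[:2] for q in c],np.float32)
r=cv2.minAreaRect(w);print("block",r,cv2.boxPoints(r))
for n,(x,y) in dict(a=(254,146),b=(281,156),c=(309,166)).items(): print(n,ray(p,(x,y),.07))
print("stem",ray(p,(167,232),.113), "flange",ray(p,(168.5,233),.071),"stand",ray(p,(171.5,232),.065),"bottle",ray(p,(421,190),.095),"glass",ray(p,(205,87),0))
k=np.hstack([cv2.resize(a[y:y+80,x:x+h_],None,fx=s,fy=s,interpolation=2) for x,y,h_,s in((225,115,80+0,5),(270,115,70,5))][:1]+[cv2.resize(a[193:273,131:211],None,fx=5,fy=5,interpolation=2)])
k=np.hstack([cv2.resize(a[115:205,228:338],None,fx=4.5,fy=4.5,interpolation=2),cv2.resize(a[190:280,140:205],None,fx=4.5,fy=4.5,interpolation=2)])
print(k.shape);cv2.imwrite("pics/z.png",k)
E
```

```text
block ((0.6002722382545471, 0.017672225832939148), (0.19214440882205963, 0.08477715402841568), 70.41343688964844) [[ 0.52813005 -0.05863092]
 [ 0.6080017  -0.08705082]
 [ 0.6724144   0.09397537]
 [ 0.59254277  0.12239527]]
a [0.61690688 0.0735972  0.07      ]
b [0.59711077 0.01821666 0.07      ]
c [ 0.57735693 -0.03915657  0.07      ]
stem [0.44101802 0.23690588 0.113     ] flange [0.43748698 0.24439603 0.071     ] stand [0.43936537 0.23980741 0.065     ] bottle [ 0.52966598 -0.26089681  0.095     ] glass [0.75606752 0.18801512 0.        ]
(405, 787, 3)
```

View pics/z.png

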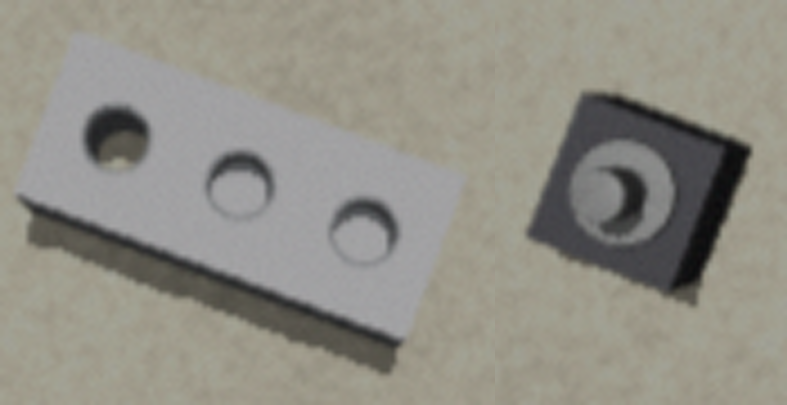

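The top view shows bench-coloured floor through the left well (254,146), while the other two have bright aluminium floors, so I'll probe the left one first. Next I turn the tool to yaw 90°, so that tool x is world y and tool y is world x, and work out the targets.

Units first: shifts go in shares of 0.3 m and turns go in shares of 2 pi rad. So -0.119 rad / 6.2832 = -0.0189.

Call:
tcp_steps([
  [0,0,0,0,0,-0.0189],
  [0,0,0,0,0,-0.0189],
  [0,0,0,0,0,-0.0189],
  [0,0,0,0,0,-0.0189],
  [0,0,0,0,0,-0.0189],
  [0,0,0,0,0,-0.0189],
  [0,0,0,0,0,-0.0189],
  [0,0,0,0,0,-0.0189],
  [0,0,0,0,0,-0.0189],
  [0,0,0,0,0,-0.0189],
], aperture=1.0)

```text
time_s: 0.93
tool_pos: [0.1951, -0.4872, 0.231]
ee_rot: [-0.0, 0.705, 0.709, 0.0]
wrist_force: [-0.3, 0.2, -0.1]
width: 1.004
gripper_force: 0.0
```

```bash
python3 - <<'E'
from workcell import manip, imaging, sensors, job
from h import ray
p=imaging.camera_params("top")
for n,u,z in (("a",(253.6,145.3),.07),("b",(280.9,155.7),.07),("c",(308.6,166.2),.07),("flange",(167.8,232),.071),("stem",(162.3,230.9),.113)): print(n,ray(p,u,z))
p=imaging.camera_params("scene")
for n,u,z in (("a",(283,255),.07),("b",(263.5,229.5),.07),("c",(246,207),.07),("flange",(435,239.5),.071),("stem",(440.5,222),.113)): print(n,ray(p,u,z))
s=sensors.observe();print(s["ee_rot"],s["joint_positions"])
E
```

```text
a [0.61833132 0.07443396 0.07      ]
b [0.59772244 0.0184284  0.07      ]
c [ 0.57693776 -0.03834489  0.07      ]
flange [0.43949515 0.2458535  0.071     ]
stem [0.44303922 0.24605562 0.113     ]
a [0.61908076 0.07505607 0.07      ]
b [0.59822362 0.01744624 0.07      ]
c [ 0.57809107 -0.03945084  0.07      ]
flange [0.43807373 0.2445484  0.071     ]
stem [0.44051005 0.24205507 0.113     ]
[-2.70126732e-04  7.05014939e-01  7.09192380e-01  1.77257947e-04] [-1.34526687e+00  2.63352858e-01 -4.87114833e-02  1.25937807e+00
  1.15666325e-05  2.19621652e-01]
```

Converted, 0.029 m / 0.3 = 0.0967, 0.0097 m / 0.3 = 0.0323.

Call:
tcp_steps([
  [0.0967,0.0323,0,0,0,0],
  [0.0967,0.0323,0,0,0,0],
  [0.0967,0.0323,0,0,0,0],
  [0.0967,0.0323,0,0,0,0],
  [0.0967,0.0323,0,0,0,0],
  [0.0967,0.0323,0,0,0,0],
  [0.0967,0.0323,0,0,0,0],
  [0.0967,0.0323,0,0,0,0],
  [0.0967,0.0323,0,0,0,0],
  [0.0967,0.0323,0,0,0,0],
], aperture=1.0)

```text
time_s: 1.77
tool_pos: [0.2921, -0.1959, 0.2312]
ee_rot: [-0.0, 0.707, 0.707, 0.0]
wrist_force: [0.8, 0.1, 1.0]
width: 1.0
gripper_force: 0.0
```

Call:
tcp_steps([
  [0.0967,0.0323,0,0,0,0],
  [0.0967,0.0323,0,0,0,0],
  [0.0967,0.0323,0,0,0,0],
  [0.0967,0.0323,0,0,0,0],
  [0.0967,0.0323,0,0,0,0],
  [0.0967,0.0323,0,0,0,0],
  [0.0967,0.0323,0,0,0,0],
  [0.0967,0.0323,0,0,0,0],
  [0.0967,0.0323,0,0,0,0],
  [0.0967,0.0323,0,0,0,0],
])

```text
time_s: 2.6
tool_pos: [0.3891, 0.0943, 0.2312]
ee_rot: [-0.0, 0.707, 0.707, -0.0]
wrist_force: [2.1, -1.2, 0.2]
width: 1.002
gripper_force: 0.0
```

Converted, 0.03 m / 0.3 = 0.1, 0.025 m / 0.3 = 0.0833.

Call:
tcp_steps([
  [0.0833,0.0287,0,0,0,0],
  [0.0833,0.0287,0,0,0,0],
  [0.0833,0.0287,0,0,0,0],
  [0.0833,0.0287,0,0,0,0],
  [0.0833,0.0287,0,0,0,0],
  [0.0833,0.0287,0,0,0,0],
  [0,0,0.1,0,0,0],
  [0,0,0.1,0,0,0],
  [0,0,0,0,0,0],
  [0,0,0,0,0,0],
])

```text
time_s: 3.43
tool_pos: [0.4398, 0.2423, 0.1708]
ee_rot: [-0.001, 0.707, 0.707, -0.001]
wrist_force: [0.1, -0.2, 0.4]
width: 1.001
gripper_force: 0.0
```

```bash
python3 - <<'E'
from workcell import manip, imaging, sensors, job
import cv2
p=imaging.camera_params("wrist");print(p)
cv2.imwrite("pics/w1.png",imaging.camera("wrist")[...,::-1])
E
```

```text
{'vfov': 65.70646984690485, 'cx': 282.4901451884774, 'cy': 204.99777722702083, 'R': array([[ 9.99996961e-01,  5.44142800e-04, -2.40450138e-03],
       [ 1.20138098e-03, -9.59249787e-01,  2.82556903e-01],
       [-2.15276614e-03, -2.82558933e-01, -9.59247525e-01]]), 't': array([-0.43979266,  0.21277032,  0.39166157])}
```

View pics/w1.png

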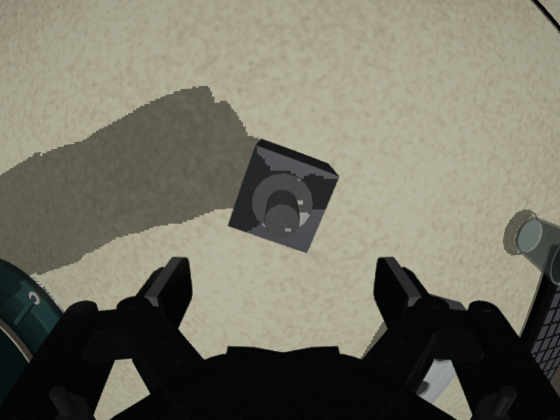

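The wrist view shows the flange centred near (283,199) and the stem top near (283,217), midway between the fingers. I'll cast both to points.

```bash
cat >> h.py <<'E'
def wray(p,uv,z):
    f=210/np.tan(np.radians(p["vfov"]/2));v=np.array([uv[0]-p["cx"],uv[1]-p["cy"]]);r=np.hypot(*v);th=r/f
    d=p["R"].T@np.r_[np.sin(th)*v/max(r,1e-9),np.cos(th)];c=-p["R"].T@p["t"]
    return c+d*(z-c[2])/d[2]
E
python3 - <<'E'
from workcell import manip, imaging, sensors, job
from h import wray
p=imaging.camera_params("wrist")
print(wray(p,(283,199),.071),wray(p,(283,219),.113))
E
```

```text
[0.44137756 0.24805089 0.071     ] [0.44131364 0.24588571 0.113     ]
```

Converted, 0.025 m / 0.3 = 0.0833, 0.003 m / 0.3 = 0.01.

Call:
tcp_steps([
  [0.01,0.0033,0.0667,0,0,0],
  [0,0,0.0833,0,0,0],
  [0,0,0.0833,0,0,0],
  [0,0,0.05,0,0,0],
  [0,0,0.0267,0,0,0],
  [0,0,0,0,0,0],
  [0,0,0,0,0,0],
])

```text
time_s: 4.07
tool_pos: [0.4425, 0.2457, 0.0796]
ee_rot: [0.0, 0.707, 0.707, 0.001]
wrist_force: [-0.6, -0.0, 0.4]
width: 1.001
gripper_force: 0.0
```

Call:
tcp_steps([
  [0,0,0,0,0,0],
  [0,0,0,0,0,0],
  [0,0,0,0,0,0],
  [0,0,0,0,0,0],
  [0,0,0,0,0,0],
  [0,0,0,0,0,0],
  [0,0,0,0,0,0],
  [0,0,0,0,0,0],
  [0,0,0,0,0,0],
  [0,0,0,0,0,0],
], aperture=0.0)

```text
time_s: 4.9
tool_pos: [0.4414, 0.2457, 0.0787]
ee_rot: [-0.0, 0.707, 0.707, -0.0]
wrist_force: [-4.2, -1.2, 9.7]
width: 0.267
gripper_force: 58.4
```

Converted, -0.025 m / 0.3 = -0.0833, -0.02 m / 0.3 = -0.0667.

Call:
tcp_steps([
  [0,0,-0.0333,0,0,0],
  [0,0,-0.0667,0,0,0],
  [0,0,-0.0833,0,0,0],
  [0,0,-0.0833,0,0,0],
  [0,0,-0.0833,0,0,0],
  [0,0,-0.0333,0,0,0],
  [0,0,0,0,0,0],
  [0,0,0,0,0,0],
])

```text
time_s: 5.57
tool_pos: [0.4418, 0.2456, 0.1931]
ee_rot: [0.0, 0.707, 0.707, 0.0]
wrist_force: [1.0, -0.7, -1.2]
width: 0.263
gripper_force: 58.8
```

```bash
python3 - <<'E'
from workcell import manip, imaging, sensors, job
import cv2
cv2.imwrite("pics/s2.png",cv2.resize(imaging.camera("scene")[130:310,220:520,::-1],None,fx=2.5,fy=2.5))
E
```

```text
(no output)
```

View pics/s2.png

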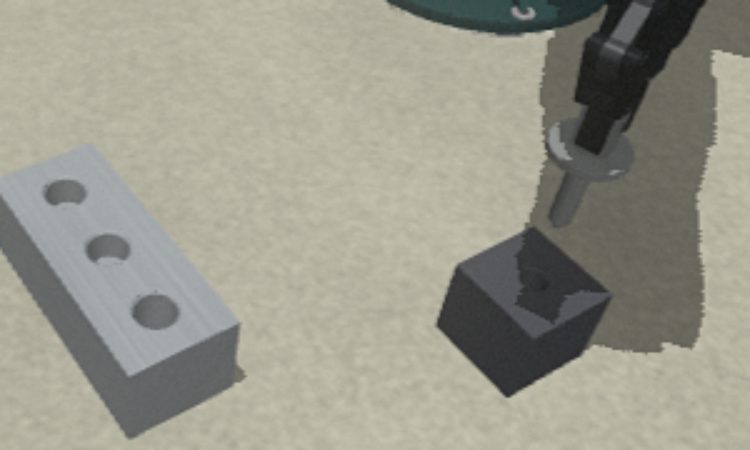

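The pin came up clear of the stand and parallel to the stand's vertical edges, with its tip near (558,222) in the crop. Now I move above the left well.

Converted, 0.0197 m / 0.3 = 0.0657, -0.019 m / 0.3 = -0.0633.

Call:
tcp_steps([
  [-0.0633,0.0657,0,0,0,0],
  [-0.0633,0.0657,0,0,0,0],
  [-0.0633,0.0657,0,0,0,0],
  [-0.0633,0.0657,0,0,0,0],
  [-0.0633,0.0657,0,0,0,0],
  [-0.0633,0.0657,0,0,0,0],
  [-0.0633,0.0657,0,0,0,0],
  [-0.0633,0.0657,0,0,0,0],
  [-0.0633,0.0643,0,0,0,0],
  [0,0,0,0,0,0],
])

```text
time_s: 6.45
tool_pos: [0.6208, 0.0714, 0.1909]
ee_rot: [-0.0, 0.708, 0.706, -0.001]
wrist_force: [0.0, 0.0, -0.5]
width: 0.267
gripper_force: 59.0
```

Call:
tcp_steps([
  [0,0,0.0667,0,0,0],
  [0,0,0.05,0,0,0],
  [0,0,0,0,0,0],
  [0,0,0,0,0,0],
])

```text
time_s: 6.78
tool_pos: [0.6177, 0.0747, 0.1571]
ee_rot: [-0.001, 0.707, 0.707, -0.001]
wrist_force: [-0.6, -0.5, -1.7]
width: 0.266
gripper_force: 59.0
```

```bash
python3 - <<'E'
from workcell import manip, imaging, sensors, job
import cv2
print(sensors.observe()["tool_pos"])
cv2.imwrite("pics/s3f.png",imaging.camera("scene")[...,::-1])
a=cv2.imread("pics/s3f.png");w=imaging.camera("wrist")[...,::-1]
import numpy as np
cv2.imwrite("pics/s3.png",np.hstack([cv2.resize(a[160:310,200:340],None,fx=2.8,fy=2.8),cv2.resize(w,(380,420))[:420]]))
E
```

```text
[0.61766235 0.07472585 0.15706929]
```

View pics/s3.png

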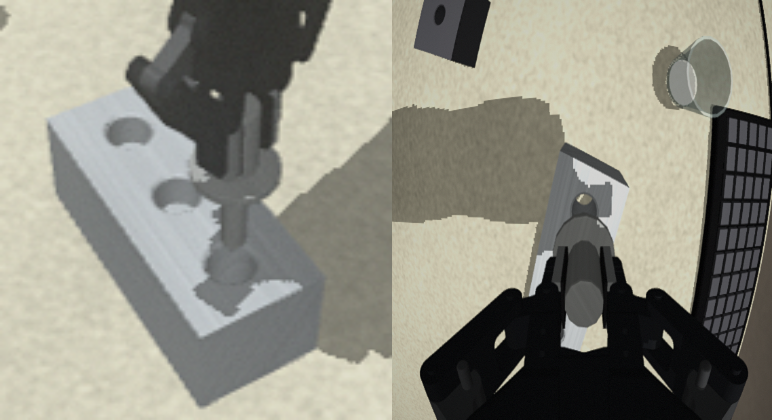

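The tip is just above the rim of the left well, at about (233,250) in the crop against a well centre of (230,263), and it is centred. I'll lower it in small steps and watch the force.

Converted, 0.006 m / 0.3 = 0.02, 0.005 m / 0.3 = 0.0167.

Call:
tcp_steps([
  [0,0,0.0167,0,0,0],
  [0,0,0.02,0,0,0],
  [0,0,0.02,0,0,0],
  [0,0,0.02,0,0,0],
  [0,0,0.02,0,0,0],
  [0,0,0.0133,0,0,0],
  [0,0,0,0,0,0],
])

```text
time_s: 7.47
tool_pos: [0.6181, 0.0746, 0.1242]
ee_rot: [-0.001, 0.707, 0.707, -0.001]
wrist_force: [0.4, -0.2, -0.5]
width: 0.265
gripper_force: 59.0
```

Call:
tcp_steps([
  [0,0,0.01,0,0,0],
  [0,0,0.01,0,0,0],
  [0,0,0.01,0,0,0],
  [0,0,0.01,0,0,0],
  [0,0,0,0,0,0],
])

```text
time_s: 7.88
tool_pos: [0.6184, 0.0746, 0.1127]
ee_rot: [-0.0, 0.707, 0.707, -0.0]
wrist_force: [0.2, 0.7, -1.3]
width: 0.258
gripper_force: 59.0
```

The pin has passed the blind depth (TCP 0.119) with no force, so this is the through well. I'll continue to home, at TCP about 0.084.

Converted, 0.005 m / 0.3 = 0.0167, 0.004 m / 0.3 = 0.0133.

Call:
tcp_steps([
  [0,0,0.0167,0,0,0],
  [0,0,0.0167,0,0,0],
  [0,0,0.0167,0,0,0],
  [0,0,0.0167,0,0,0],
  [0,0,0.0133,0,0,0],
  [0,0,0.0067,0,0,0],
  [0,0,0,0,0,0],
])

```text
time_s: 8.47
tool_pos: [0.6183, 0.0746, 0.0867]
ee_rot: [-0.0, 0.707, 0.707, -0.0]
wrist_force: [0.0, -0.3, -1.2]
width: 0.264
gripper_force: 59.0
```

Converted, 0.001 m / 0.3 = 0.0033, 0.0005 m / 0.3 = 0.0017.

Call:
tcp_steps([
  [0,0,0.0033,0,0,0],
  [0,0,0.0033,0,0,0],
  [0,0,0.0017,0,0,0],
  [0,0,0,0,0,0],
])

```text
time_s: 8.8
tool_pos: [0.6186, 0.0746, 0.0848]
ee_rot: [0.0, 0.707, 0.707, 0.0]
wrist_force: [1.5, 0.2, -0.8]
width: 0.265
gripper_force: 59.0
```

Call:
tcp_steps([
  [0,0,0,0,0,0],
  [0,0,0,0,0,0],
  [0,0,0,0,0,0],
  [0,0,0,0,0,0],
  [0,0,0,0,0,0],
  [0,0,0,0,0,0],
], aperture=0.8)

```text
time_s: 9.3
tool_pos: [0.6186, 0.0746, 0.0848]
ee_rot: [0.0, 0.707, 0.707, 0.0]
wrist_force: [-0.6, 0.4, -0.9]
width: 0.799
gripper_force: 0.0
```

Call:
tcp_steps([
  [0,0,-0.0333,0,0,0],
  [0,0,-0.0667,0,0,0],
  [0,0,-0.0833,0,0,0],
  [0,0,-0.0833,0,0,0],
  [0,0,-0.0833,0,0,0],
  [0,0,-0.0667,0,0,0],
  [0,0,0,0,0,0],
  [0,0,0,0,0,0],
  [0,0,0,0,0,0],
  [0,0,0,0,0,0],
])

```text
time_s: 10.13
tool_pos: [0.6182, 0.0746, 0.209]
ee_rot: [-0.001, 0.707, 0.707, -0.0]
wrist_force: [-0.8, 0.4, -0.4]
width: 0.8
gripper_force: 0.0
```

```bash
python3 - <<'E'
from workcell import manip, imaging, sensors, job
import cv2
cv2.imwrite("pics/s4.png",cv2.resize(imaging.camera("scene")[110:320,130:350,::-1],None,fx=2.7,fy=2.7))
E
```

```text
(no output)
```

View pics/s4.png

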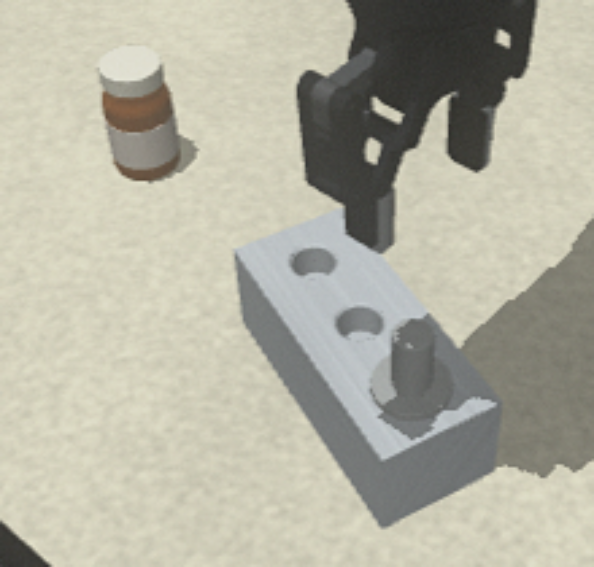

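The pin stands upright with its flange flat on the block at about (411,390). The gripper is clear and the bottle is still standing at (140,115), so I'm handing in.

```bash
python3 -c "
from workcell import manip, imaging, sensors, job
print(job.finish_job())"
```

```text
the job is handed in; nothing more can be done
None
```

I left the pin standing in the through well (the left one in the top view) with its flange down on the block; the bottle is still upright, and the job was handed in after about 10 s, though no verdict was printed.

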